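# Switch on and zero the paint-mixing scale

## Robot

A 7-joint arm with a two-finger parallel gripper is mounted at the origin on the work surface. World frame = base frame: x ahead of the robot, y to its left, z up, the work surface at z = 0. Lengths are in m, angles in rad, forces in N, time in s.
With the tool pointing down it reaches from about 0.4 to 0.875 m from the base axis. Payload 19.3 kg.
Tool frame: the origin (TCP) lies midway between the tips of the shut fingers; the grasp point (between the pads) lies bot.tcp_to_grasp behind it (bot.tcp_to_grasp is the distance from the TCP to the grasp point, in m); z points along the fingers, y is the line along which they close (so a half turn about z gives the same grasp; the last joint's range is limited). The gripper opens to 85 mm and grips with 20 to 120 N. Pads are 22 mm wide; open, the fingers measure 114 mm over their backs; the gripper's body (76 mm by 85 mm) begins 54 mm behind the grasp point. The pads swing forward as they close: fully open they stand 13 mm farther back than shut.
Start: joints at [1.107, 0.521, -0.036, 1.599, 0.021, 1.021, -0.113], TCP at [0.24, -0.577, 0.231] pointing down, gripper open.
Joint ranges: [-2.91, 2.91], [-0.3, 2.13], [-1.5, 1.42], [0.17, 2.43], [-1.26, 4.41], [0.16, 1.93], [-2.52, 2.52]. Speed limits (rad/s): [1.89, 1.89, 2.39, 2.39, 3.01, 3.01, 3.01].

## Interface

Orientations are given as [roll, pitch, yaw] about the fixed x, y, z axes, in that order (R = Rz(yaw) Ry(pitch) Rx(roll)).
In Python, from workcell import observe, imaging, bot gives the robot as it stands.
- The arm moves only by the tool send_rows, never from a script. Its argument "plan" is text: rows parted by semicolons, each of 7 numbers parted by spaces: the shift along the tool's x, y, z in m, then the turn, a rotation vector about the tool's x, y, z in degrees, then the finger opening in m, from 0 to 0.0854. In form: dx dy dz rx ry rz claw; .... A call has 1 to 10 rows; each row is the pose to reach, as a shift and turn from the pose commanded when the call began, along the tool's axes at that moment; what a row does not reach only later rows make up. A row lasts 1/12 s, in which the tool goes at most 41.7 mm and 7.16 degrees, less where a joint would pass 70% of its speed; a pose out of reach is approached as far as the arm can. A call with a gripper value outside its range is refused whole. The fingers move at their own pace and stop on an object; "grip_force" is the grip in N (left out, the last holds). Time passes only in rows, so rows that repeat a pose let the fingers close. It gives the time, the measured TCP pose, the force, the opening and the grip force at its end, in the units of the state.
- observe(): the state, without advancing time (a new reading comes with each control period).
- imaging.grab_frame(name): name is "scene" or "top" or "wrist"; returns a dict with "color" (480x640x3 uint8, red, green, blue), "fx", "fy", "cx", "cy" (pixels), "eye" and "orientation" of the camera in the world; the wrist camera has in their place "tool_from_camera" (4x4, takes a point from camera to tool coordinates, whose origin is the TCP and whose axes are the flange's). Camera axes: x right, y down, z forward; pixel columns grow to the right and rows downward; lengths in m; the calibration is good to about 2 mm. A picture is of the moment at which its call begins: read the wrist's pose just before it. There is no depth.
- bot.job_done(): hands the job in; it is judged then, once.
The state is a dict: "clock": time; "qpos": joint angles; "qd": joint speeds; "joint_efforts": joint torques, N m; "position": TCP position; "tool_rot": TCP orientation; "force": force on the tool from outside, world axes, zero at the start; "moment": the same for the moment, N m; "grip_width": finger opening in m; "finger_force": force on a finger pad.
Only numpy, scipy, OpenCV 4.12 (cv2) and the standard library are available. Lean on these libraries where they do the work, as an engineer would, in place of code of your own. Each camera call takes 0.05 s, during which the arm holds its last target. There are 200 camera calls.

## Task

Zero the paint-mixing scale with the cup standing on it: with your fingertips first push the long power key all the way down, where it stays, then gently press the large round zero key well down and let it spring back up. Do not press the small round units key or touch the pan or the cup; leave the bottle, jar and brush where they are, and lift nothing.

Things in the scene. Friction and masses are not known exactly. Their poses are not given: they have to be found in the camera images.
- scale: White bench scale, 270 (x) by 230 mm (y), fixed; origin under its centre on the desk, x from key panel to pan, y along the row of keys. Top face 35 mm above the desk. On the black panel at its -x edge (near the robot) are three white keys at x = -92 mm, y = -60, 0, +60 mm, in an order that differs per start. All key tops start 11 mm above the top face, 46 mm above the desk.
- zero_key_base: Thin black bezel (36 mm diameter, 2 mm high) around the large round zero key, fixed on the scale; origin at its centre on the scale's top face, axes as the scale's. Carries the zero key.
- pan: Steel weighing pan, 160 mm (x) by 180 mm (y), origin 45 mm to the +x side of the scale's centre, at the scale's top face; its upper face is 10 mm above that (45 mm above the desk) and its near edge is 57 mm from the line of the keys. Same axes as the scale. Not to be touched.
- power_key_top (a point): Centre of the top face of the long bar-shaped power key (14 mm along the scale's x by 40 mm along its y). Moves down with the key; z up.
- power_key (a joint): Travel of the power key in m: 0 up (start), 0.006 fully down. It moves straight down against a steady friction of about 3 N and stays where it is left; it has no spring. It counts as on from 0.0045.
- zero_key_top (a point): Centre of the top face of the large round zero key, 30 mm diameter. Moves down with the key.
- zero_key (a joint): Travel of the zero key in m: 0 up (start), 0.006 fully down. Spring return: about 1 N to start it, 4.7 N at the full 6 mm. It counts as pressed from 0.004.
- units_key_top (a point): Centre of the top face of the small round units key, 14 mm diameter. Not to be pressed.
- units_key (a joint): Travel of the units key in m, 0 up, 0.006 down; spring return like the zero key. Must stay up.
- cup: White mixing cup without handle, 68 mm wide at the rim, 58 mm tall, standing loose on the pan (top 103 mm above the desk), its centre at least 130 mm from the line of the keys. Origin under its centre.
- bottle: Small white bottle with black cap, 42 mm diameter, 100 mm tall, standing loose on the desk beside one flank of the scale. Origin under its centre.
- jar: Glass jar with steel lid, 58 mm diameter, 65 mm tall, standing loose on the desk beside the other flank of the scale. Origin under its centre.
- brush: Paint brush about 180 mm long lying loose on the desk between the scale and the robot, roughly along the scale's y. Origin at the middle of its underside, handle to its own -x.
Things that resemble listed ones, but are neither listed nor needed, are in the scene too. Leave any yellow look-alike of the cup alone.

How it is judged:
On the way, in this order (a step that is already met when the one before it is completed fails the run):
1. the power key is pushed down (value of joint power_key above 0.0045 m), for 0.1 s.
2. the zero key is pressed, by the fingers (value of joint zero_key above 0.004 m and contact force between the fingers and zero_key_base above 0.5 N), for 0.05 s.
At the end, for the whole second after the job is handed in: The power key is down (4.5 mm of 6 or more), the zero and units keys are up (within 1 mm), and the cup, bottle, jar and brush are at rest within 10 mm of where they began, cup, bottle and jar upright within 0.1 rad (value of joint power_key above 0.0045 m and value of joint each of zero_key, units_key below 0.001 m and distance of each of cup, bottle, jar, brush from where it was at the start of the episode below 0.01 m and angle between each of cup, bottle, jar's own z axis and vertical below 0.1 rad and linear speed of each of cup, bottle, jar, brush below 0.02 m/s); the robot touches nothing.
It fails at once if the units key is pressed (more than 1.5 mm) (value of joint units_key above 0.0015 m).
It fails at once if the zero key is pressed (more than 1.5 mm) before the power key is down (value of joint zero_key above 0.0015 m and value of joint power_key below 0.0045 m).
It fails at once if the zero key is pressed hard (more than 20 N) (contact force between any of the arm, the fingers and zero_key_base above 20 N).
It fails at once if the robot touches the pan or the cup (more than 0.5 N) (contact force between any of the arm, the fingers and pan above 0.5 N or contact force between any of the arm, the fingers and cup above 0.5 N).
It fails at once if the cup, bottle, jar or brush is moved more than 10 mm, lifted or tipped (distance of any of cup, bottle, jar, brush from where it was at the start of the episode above 0.01 m or angle between any of cup, bottle, jar's own z axis and vertical above 0.25 rad).
It also fails if it takes over 38 s, if anything falls off the work surface, if the arm or the gripper's body presses on something with over 40 N, if the wrist force passes 120 N, or if a joint passes its speed limit or range.

## Working session

There is one attempt and no reset: what is moved stays moved. The work goes in short steps, Python scripts to look and compute and a tool call to move; the robot and the scene stay as the last step left them, time stands still between calls to the robot, and variables do not carry over. Pictures are saved under pics/ and viewed, at most 10 in all, crops included, and the job is handed in when it is done.

Besides the shell and the picture viewer there is one more tool, called as a command line: name --argument value ..., lists and objects as JSON in quotes. send_rows: Moves the arm, as the interface text tells. Its arguments: {"type":"object","properties":{"plan":{"type":"string"},"grip_force":{"type":"number"}},"required":["plan"]}

```bash
mkdir -p pics; python3 - <<'E'
from workcell import observe, imaging, bot
import cv2,numpy as np
s=observe();print(s['clock'],s['position'],s['tool_rot'],s['grip_width'],bot.tcp_to_grasp)
for n in('scene','top'):
    f=imaging.grab_frame(n);print(n,f['fx'],f['cx'],f['cy'],f['eye'],f['orientation'])
    cv2.imwrite(f'pics/{n}0.png',f['color'][:,:,::-1])
E
```

```text
0.0 [ 0.23964732 -0.57686139  0.23073591] [-3.14046033e+00  9.38438899e-05  3.93787074e-01] 0.08556655020998485 0.0187
scene 473.82977830442877 314.2612231268674 241.32422751075 [0.96699323 0.63814518 0.82439601] [-2.40595767 -0.01391945  2.57192777]
top 538.6636552134178 325.8803823466065 244.55932366958717 [0.43150925 0.08177967 0.92666595] [-2.9428391  -0.0062306  -1.57649001]
```

View pics/top0.png

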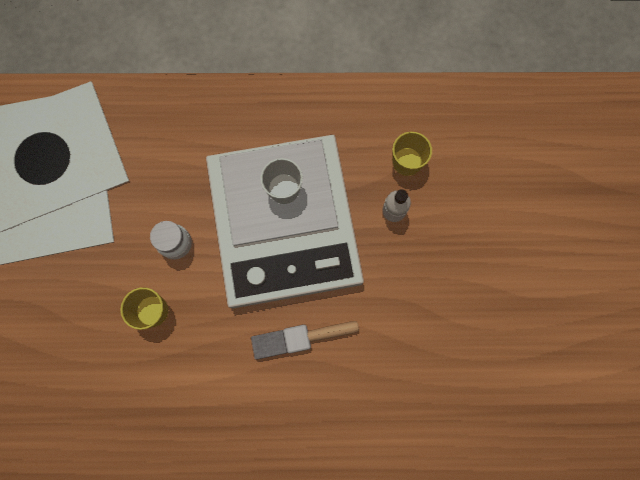

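View pics/scene0.png

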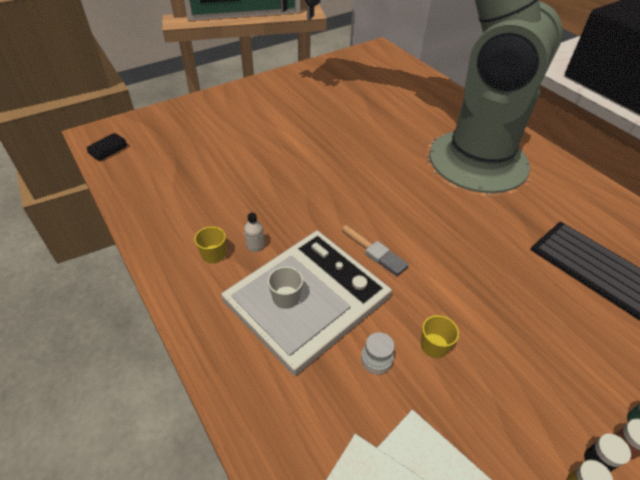

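The top view shows the black panel with three white keys: a large disc at (256,276) is zero, a small disc at (292,269) is units, and a bar at (327,264) is power. Next I measure them by mask, with a crop to confirm.

```bash
cat > h.py <<'E'
import numpy as np,cv2
from scipy.spatial.transform import Rotation as R
def ray(f,uv,z,Rm=None,eye=None):
    if Rm is None: Rm=R.from_euler('xyz',f['orientation']).as_matrix();eye=np.array(f['eye'])
    d=Rm@np.array([(uv[0]-f['cx'])/f['fx'],(uv[1]-f['cy'])/f['fy'],1])
    return eye+d*(z-eye[2])/d[2]
def keys(im,roi,thr=130):
    x0,y0,x1,y1=roi;g=cv2.cvtColor(im[y0:y1,x0:x1],cv2.COLOR_RGB2GRAY)
    n,l,st,c=cv2.connectedComponentsWithStats((g>thr).astype(np.uint8))
    return [(c[i]+[x0,y0],st[i]) for i in range(1,n) if st[i][0]>0 and st[i][1]>0 and st[i][0]+st[i][2]<x1-x0 and st[i][1]+st[i][3]<y1-y0 and st[i][4]>15]
E
python3 - <<'E'
from h import *
from workcell import observe, imaging
f=imaging.grab_frame('top');im=f['color']
P=[]
for c,s in keys(im,(240,250,348,290)):
    p=ray(f,c,.046);P.append(p);print(c.round(1),s[2:],p.round(4))
P.sort(key=lambda p:p[1])
for a,b in zip(P,P[1:]):print(np.linalg.norm(b-a))
d=P[-1]-P[0];print('yaw y-axis deg',np.degrees(np.arctan2(-d[0],d[1])))
cv2.imwrite('pics/crop.png',cv2.resize(im[235:305,220:370,::-1],None,fx=5,fy=5,interpolation=2))
f=imaging.grab_frame('scene')
for c,s in keys(f['color'],(305,238,375,296)):print('scene',c.round(1),s[2:],ray(f,c,.046).round(4))
E
```

```text
[326.7 262.3] [ 24  11 181] [0.5789 0.0741 0.046 ]
[291.3 268.6] [ 8  8 51] [0.5685 0.1326 0.046 ]
[255.3 275.1] [ 18  17 239] [0.558  0.1919 0.046 ]
0.059431605060078684
0.060199811097634705
yaw y-axis deg 10.06070980772518
scene [319.4 248.9] [ 16  13 101] [0.5802 0.0753 0.046 ]
scene [338.6 264.4] [ 6  6 27] [0.5697 0.1338 0.046 ]
scene [359.2 281.4] [ 15  12 140] [0.5593 0.1935 0.046 ]
```

View pics/crop.png

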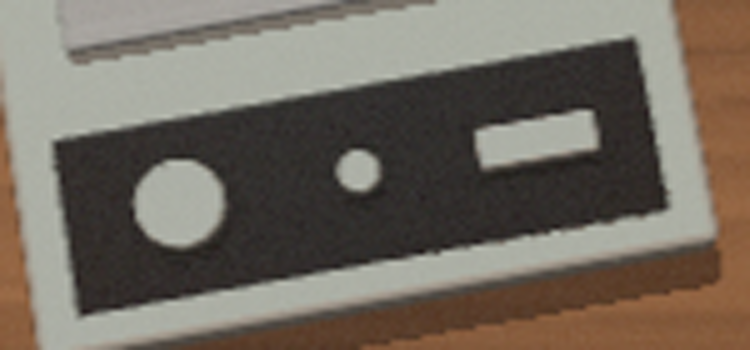

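The crop confirms it: large disc is zero, small disc is units, bar is power. Spacing is 60 mm as it should be, and the two views agree within 2 mm. Next is the approach above the power key with the fingers shut.

```bash
cat >> h.py <<'E'
PW=np.array([.5796,.0747]);ZK=np.array([.5587,.1927]);YAW=np.radians(10.06)
def shift(xy,z):
    from workcell import observe
    s=observe();A=R.from_euler('xyz',s['tool_rot']);B=R.from_euler('xyz',[np.pi,0,YAW])
    print('t',s['clock'],'pos',s['position'].round(4),'F',np.round(s['force'],2),'w',s['grip_width'])
    print('shift',A.inv().apply(np.r_[xy,z]-s['position']).round(4),'turn',(A.inv()*B).as_rotvec(degrees=True).round(2))
E
python3 -c "
from h import *
shift(PW,.12)
d=R.from_euler('xyz',[-3.14046,0,.3938]).as_matrix()
print(d.T@(np.r_[PW,.2]-[.2396,-.5769,.2307]))"
```

```text
t 0.2 pos [ 0.2397 -0.577   0.2309] F [-0.46  0.11  0.6 ] w 0.08544849142375834
shift [ 0.5639 -0.4713  0.1113] turn [-4.00e-02  1.00e-02  1.25e+01]
[ 0.56399473 -0.47123184  0.03123376]
```

send_rows --plan "0.564 -0.471 0.03 0 0 12.5 0;0.564 -0.471 0.03 0 0 12.5 0;0.564 -0.471 0.03 0 0 12.5 0;0.564 -0.471 0.03 0 0 12.5 0;0.564 -0.471 0.03 0 0 12.5 0;0.564 -0.471 0.03 0 0 12.5 0;0.564 -0.471 0.03 0 0 12.5 0;0.564 -0.471 0.03 0 0 12.5 0;0.564 -0.471 0.03 0 0 12.5 0;0.564 -0.471 0.03 0 0 12.5 0"

```text
clock: 1.03
position: [0.433, -0.2062, 0.2144]
tool_rot: [3.141, -0.0, 0.175]
force: [1.2, -1.1, 0.3]
grip_width: -0.0
finger_force: 0.0
```

```bash
python3 -c "
from h import *
shift(PW,.12)"
```

```text
t 1.0333 pos [ 0.433  -0.2062  0.2144] F [ 1.16 -1.12  0.31] w -7.56823549407123e-06
shift [ 0.1934 -0.2511  0.0944] turn [ 0.01 -0.01 -0.01]
```

send_rows --plan "0.19 -0.245 0.05 0 0 0 0;0.19 -0.245 0.05 0 0 0 0;0.19 -0.245 0.05 0 0 0 0;0.19 -0.245 0.05 0 0 0 0;0.19 -0.245 0.05 0 0 0 0;0.19 -0.245 0.05 0 0 0 0;0.19 -0.245 0.05 0 0 0 0;0.19 -0.245 0.05 0 0 0 0;0.19 -0.245 0.05 0 0 0 0;0.19 -0.245 0.05 0 0 0 0"

```text
clock: 1.87
position: [0.5766, 0.0676, 0.1636]
tool_rot: [-3.141, 0.001, 0.178]
force: [-0.6, -0.5, -0.5]
grip_width: -0.0001
finger_force: 0.0
```

```bash
python3 - <<'E'
from h import *
from workcell import observe,imaging
shift(PW,.06)
s=observe();f=imaging.grab_frame('wrist');im=f['color']
cv2.imwrite('pics/w.png',im[:,:,::-1])
T=f['tool_from_camera'];A=R.from_euler('xyz',s['tool_rot']).as_matrix()
eye=A@T[:3,3]+s['position'];Rm=A@T[:3,:3]
print(eye.round(3))
for n,p in(('pw',PW),('zk',ZK)):
    c=Rm.T@(np.r_[p,.046]-eye);print(n,f['fx']*c[0]/c[2]+f['cx'],f['fy']*c[1]/c[2]+f['cy'])
for c,st in keys(im,(1,1,639,479)):
    if 200<st[4]<20000:print(c.round(1),st[2:],ray(f,c,.046,Rm,eye).round(4))
E
```

```text
t 1.8667 pos [0.5766 0.0676 0.1636] F [-0.64 -0.49 -0.53] w -0.00010591332281103085
shift [ 0.0043 -0.0065  0.1036] turn [-0.01  0.06  0.13]
[0.653 0.081 0.306]
pw 310.29080394263065 229.97313915201843
zk 125.83370090463205 229.3130376872878
[542.  95.] [  82   67 2472] [ 0.6853 -0.0455  0.046 ]
[428.8 133.8] [ 66  16 379] [0.6519 0.0144 0.046 ]
[127.4 229.9] [  46   44 1524] [0.5585 0.1917 0.046 ]
[311.4 230.5] [  60   21 1203] [0.5794 0.0739 0.046 ]
[219.5 230.6] [ 20  21 325] [0.5687 0.1327 0.046 ]
[425.8 280.7] [ 80  16 305] [ 0.5584 -0.0081  0.046 ]
[119.7 309. ] [ 180   26 1097] [0.5002 0.1948 0.046 ]
[231.4 351.2] [  81   44 2122] [0.4808 0.1149 0.046 ]
[439.6 358.9] [ 106   37 1331] [ 0.5011 -0.0334  0.046 ]
[ 92.4 370.3] [ 92  17 388] [0.4468 0.2127 0.046 ]
[570.2 370.4] [ 66  15 293] [ 0.5088 -0.1293  0.046 ]
```

View pics/w.png

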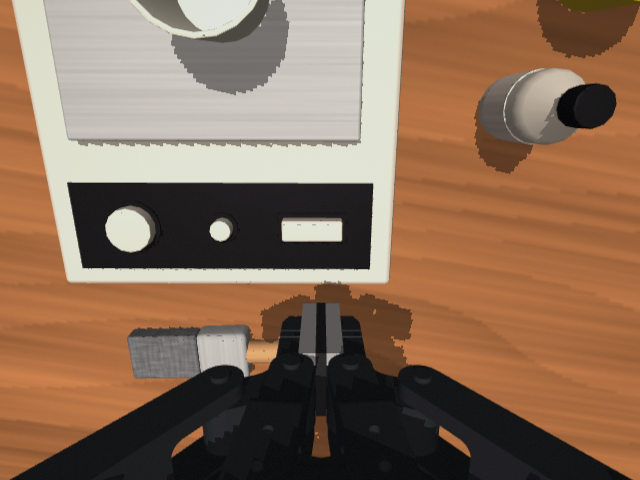

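The wrist view shows the bar at (311,230) and the zero disc at (127,230). Both agree with my earlier positions within 1 mm. Now I descend to about 14 mm above the bar.

send_rows --plan "0.002 -0.002 0.03 0 0 0 0;0.002 -0.002 0.06 0 0 0 0;0.002 -0.002 0.08 0 0 0 0;0.002 -0.002 0.095 0 0 0 0;0.002 -0.002 0.1 0 0 0 0;0.002 -0.002 0.1 0 0 0 0;0.002 -0.002 0.1 0 0 0 0"

```text
clock: 2.5
position: [0.5787, 0.0679, 0.0651]
tool_rot: [3.141, -0.001, 0.175]
force: [0.5, -0.4, -0.6]
grip_width: 0.0
finger_force: 0.0
```

```bash
python3 -c "
from h import *
shift(PW,.046)"
```

```text
t 2.5 pos [0.5787 0.0679 0.0651] F [ 0.46 -0.43 -0.58] w 1.7098934911791604e-05
shift [ 0.0021 -0.0066  0.0191] turn [ 0.01 -0.03 -0.06]
```

send_rows --plan "0.001 -0.006 0.005 0 0 0 0;0.001 -0.006 0.01 0 0 0 0;0.001 -0.006 0.014 0 0 0 0;0.001 -0.006 0.017 0 0 0 0;0.001 -0.006 0.019 0 0 0 0;0.001 -0.006 0.021 0 0 0 0;0.001 -0.006 0.023 0 0 0 0;0.001 -0.006 0.024 0 0 0 0;0.001 -0.006 0.025 0 0 0 0;0.001 -0.006 0.025 0 0 0 0"

```text
clock: 3.33
position: [0.5783, 0.0747, 0.04]
tool_rot: [3.142, 0.0, 0.175]
force: [-4.8, -0.3, 14.8]
grip_width: -0.0002
finger_force: 7.5
```

```bash
python3 -c "
from h import *
shift(PW,.040)"
```

```text
t 3.3333 pos [0.5783 0.0747 0.04  ] F [-4.77 -0.31 14.78] w -0.00021816332603154218
shift [ 0.0013  0.0002 -0.    ] turn [ 0.01  0.   -0.01]
```

The force is 15 N at z = 0.040, so the power key is at its stop. I hold briefly, lift, and move over to the zero key.

send_rows --plan "0 0 0 0 0 0 0;0 0 0 0 0 0 0;0 0 -0.02 0 0 0 0;0 0 -0.04 0 0 0 0;0 -0.03 -0.04 0 0 0 0;0 -0.06 -0.04 0 0 0 0;0 -0.09 -0.04 0 0 0 0;0 -0.115 -0.04 0 0 0 0;0 -0.12 -0.035 0 0 0 0;0 -0.12 -0.03 0 0 0 0"

```text
clock: 4.17
position: [0.5571, 0.1951, 0.0693]
tool_rot: [-3.141, -0.001, 0.179]
force: [0.0, -0.3, 0.1]
grip_width: 0.0003
finger_force: 0.0
```

send_rows --plan "0 0 0 0 0 0 0;0 0 0 0 0 0 0;0 0 0 0 0 0 0"

```text
clock: 4.42
position: [0.5577, 0.1914, 0.0693]
tool_rot: [3.141, 0.0, 0.174]
force: [-0.4, -0.3, 0.6]
grip_width: 0.0002
finger_force: 0.0
```

```bash
python3 - <<'E'
from h import *
from workcell import observe,imaging
shift(ZK,.046)
s=observe();f=imaging.grab_frame('wrist');im=f['color']
T=f['tool_from_camera'];A=R.from_euler('xyz',s['tool_rot']).as_matrix()
eye=A@T[:3,3]+s['position'];Rm=A@T[:3,:3]
for n,p in(('pw',PW),('zk',ZK)):
    c=Rm.T@(np.r_[p,.046]-eye);print(n,f['fx']*c[0]/c[2]+f['cx'],f['fy']*c[1]/c[2]+f['cy'])
cv2.imwrite('pics/w2.png',im[:,:,::-1])
E
```

```text
t 4.4167 pos [0.5577 0.1914 0.0693] F [-0.45 -0.29  0.56] w 0.00019028080730481965
shift [ 0.0012 -0.0012  0.0233] turn [ 0.03  0.01 -0.1 ]
pw 592.4831465361208 295.4660116778232
zk 317.2690137028605 295.61335219555724
```

View pics/w2.png

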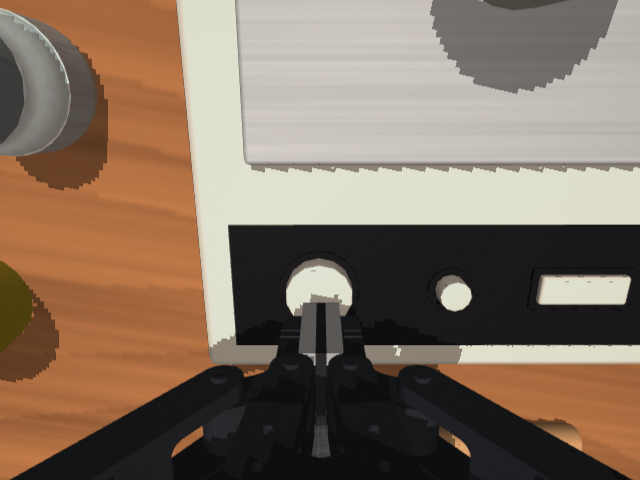

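The power key at (584,290) sits visibly low in its bezel. The shut fingertips line up with the zero disc at (320,290). I press gently to about 5 mm.

send_rows --plan "0.001 -0.001 0.006 0 0 0 0;0.001 -0.001 0.012 0 0 0 0;0.001 -0.001 0.017 0 0 0 0;0.001 -0.001 0.021 0 0 0 0;0.001 -0.001 0.024 0 0 0 0;0.001 -0.001 0.026 0 0 0 0;0.001 -0.001 0.0275 0 0 0 0;0.001 -0.001 0.0285 0 0 0 0;0.001 -0.001 0.0285 0 0 0 0;0.001 -0.001 0.0285 0 0 0 0"

```text
clock: 5.3
position: [0.5581, 0.1939, 0.0409]
tool_rot: [3.141, 0.0, 0.176]
force: [-2.5, -2.0, 4.7]
grip_width: -0.0002
finger_force: 2.1
```

The tip is at 5.1 mm of travel with about 4.5 N, which matches the spring. I hold, then lift well clear.

send_rows --plan "0 0 0.0003 0 0 0 0;0 0 0.0003 0 0 0 0;0 0 -0.01 0 0 0 0;0 0 -0.03 0 0 0 0;0 0 -0.06 0 0 0 0;0 0 -0.09 0 0 0 0;0 0 -0.11 0 0 0 0;0 0 -0.12 0 0 0 0;0 0 -0.12 0 0 0 0;0 0 -0.12 0 0 0 0"

```text
clock: 6.13
position: [0.5583, 0.1941, 0.161]
tool_rot: [-3.141, -0.001, 0.176]
force: [-0.4, -0.3, -0.6]
grip_width: -0.0001
finger_force: 0.0
```

```bash
python3 - <<'E'
from h import *
from workcell import observe,imaging
shift(ZK,.046)
s=observe();f=imaging.grab_frame('wrist');im=f['color']
cv2.imwrite('pics/w3.png',im[:,:,::-1])
E
```

```text
t 6.1333 pos [0.5583 0.1941 0.161 ] F [-0.38 -0.28 -0.61] w -0.0001302450869104236
shift [1.00e-04 1.50e-03 1.15e-01] turn [-0.01 -0.04  0.  ]
```

View pics/w3.png

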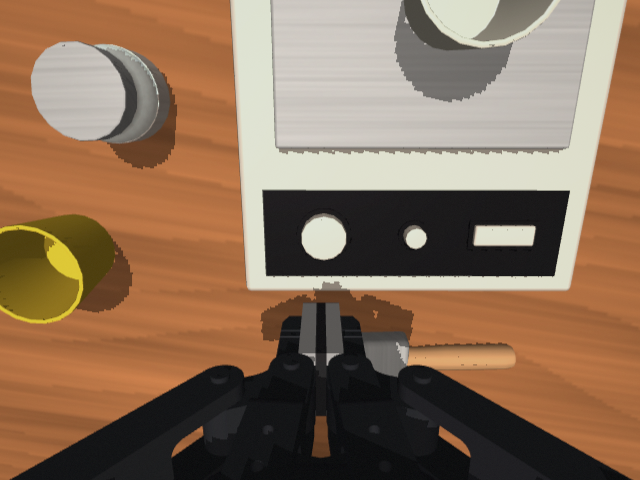

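The zero key at (324,237) is back up, the power key at (504,236) is down in its bezel, and nothing else has moved.

```bash
python3 -c "
from workcell import bot
print(bot.job_done())"
```

```text
the job is handed in; nothing more can be done
None
```

I pushed the power key to its stop (it stayed down), pressed the zero key about 5 mm with 4–5 N and let it spring back, then handed the job in at about 6 s; the hand-in returned no verdict.

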